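# Close and pin a clamshell cell jig, and keep it pressed shut

## Task

Swing the raised upper half of the hinged cell jig down onto the lower half, then take the straight-headed pin (not the ball-headed one) from the white rack and push it right down through the aligned holes of both halves. Press down on the pin's head until the sprung gap between the halves is fully shut, and finish while still holding the pin and pressing it: do not let go, for the seal ring pushes the halves apart again, and leave the ball-headed pin and everything else on the bench where they are.

Things in the scene. Friction and masses are not known exactly. Their poses are not given: they have to be found in the camera images.
- jig: lower half of the jig, fixed to the bench: an aluminium block 110 (its x) by 130 (its y) by 34 tall, plus 8 mm tall dark foot ears out to x +-75; origin at the centre of its underside, z up. The hinge runs along its x axis at y = +58, z = 34. A black sprung seal ring, 58 across (centre x 0, y +10), stands 3 above its top face and pushes the upper half up: 15 N when just touched, 22 N when the halves are shut
- lower_hole (a point): mouth of the vertical 12.5 mm through hole in the lower half, at jig x 0, y -42, z 34 (top face); 1.5 mm chamfer; the hole is 34 deep
- upper_half (a joint): hinge of the upper half (rad): 0 = fully shut on the lower half, 1.57 = standing upright; it opens by lifting its free edge, which when shut lies on the jig's -y side. The hinge is stiff (0.2 N m): the 250 g half stays where it is left, except that below 0.06 the seal ring pushes it back to about 0.06 (a gap of about 6 mm at the pin hole) unless it is pressed; with the pin in, it takes about 11 N on the pin's head to shut it
- upper_hole (a point): centre of the 13 mm through hole in the upper half, at its outer face (top face when shut). The upper half is an aluminium plate 100 wide (along the hinge), 12 thick, reaching from 4 to 118 from the hinge axis; the hole is 100 from the axis, mid-width, and lies over the lower hole when shut (outer face then 46 above the bench)
- hinge (a point): point on the hinge axis at mid-width, in the plane of the upper half's inner face, 34 above the bench
- rack: fixed white plastic pin rack, 150 (its x) by 50 (its y) by 46 tall, origin at the centre of its underside; three 12 mm holes 42 deep in a row along x at -45, 0 and +45: the two pins stand in the outer holes (either way round), the middle one is empty
- pin_head (a point): centre of the head of the straight-headed pin, the one to use. Upright steel pin, about 90 g, 85 tall: round shank 10 across and 40 long with a 4 mm tapered foot, then a flange 28 across and 5 thick, then a plain cylindrical head 20 across and 40 tall. This point is half-way up the head, 65 above the foot, 25 above the flange's underside, 20 below the top. In the rack the flange rests on the rack's top
- pin_tip (a point): middle of the foot of that pin; fully home in the shut jig it is 6 above the bench, 28 below the mouth of the lower hole
- pin: that same pin; origin at the middle of its foot, z along it towards the head
- ball_pin_head (a point): centre of the ball head (28 across, 71 above its foot) of the other steel pin in the rack, which stays there
- amber_bottle: amber glass bottle, diameter 70, 150 tall, origin at its foot
- clear_jar: clear glass jar with a cap, diameter 56, 75 tall, origin at its foot
- beaker: open glass beaker, diameter 68, 85 tall, origin at its foot
- vial: small capped glass vial, diameter 24, 45 tall, origin at its foot, standing between jig and pin rack
- screwdriver: screwdriver, 150 long, lying between jig and pin rack, origin at its underside
- dish: white dish, diameter 84, 16 tall, origin at its foot
- mouse: black computer mouse, 100 by 58, 32 tall, origin at its foot
There are look-alikes about, which are no part of the job. What is shaped like the pin but green or purple is not meant. What is shaped like the jig but yellow is not meant.

How it is judged:
By the outcome, as a careful person would: the job done as asked, in the order asked, and still so for the second after the job is handed in, while the arm keeps its last pose, push and grip.
It also fails if it takes over 51 s, if anything falls off the work surface, if the arm or the gripper's body presses on something with over 40 N, if the wrist force passes 120 N, or if a joint passes its speed limit or range.

## Robot

A 7-joint arm with a two-finger parallel gripper is mounted at the origin on the work surface. World frame = base frame: x ahead of the robot, y to its left, z up, the work surface at z = 0. Lengths are in m, angles in degrees, forces in N, time in s.
With the tool pointing down it reaches from about 0.35 to 0.9 m from the base axis. Payload 19.9 kg.
Tool frame: the origin (TCP) lies at the very end of the fingers, on their centre line; the grasp point (between the pads) lies 19 mm behind it; z points along the fingers, x is the direction in which the jaws open and shut, and the axes are right-handed (so a half turn about z gives the same grasp; the last joint's range is limited). The gripper opens to 85 mm and grips with 20 to 120 N. Pads are 22 mm wide; open, the fingers measure 114 mm over their backs; the gripper's body (76 mm by 85 mm) begins 54 mm behind the grasp point. The pads swing forward as they close: fully open they stand 13 mm farther back than shut.
Start: joints at [71.133, 23.915, -0.59, 92.452, 0.269, 63.638, -3.037], TCP at [0.177, -0.599, 0.231] pointing down, gripper open.
Joint ranges: [-161.28, 161.28], [-22.2, 115.67], [-73.04, 71.86], [3.21, 147.25], [-68.34, 248.33], [10.77, 114.83], [-161.83, 161.83]. Speed limits (degrees/s): [108.29, 108.29, 136.94, 136.94, 172.46, 172.46, 172.46].

## Interface

Orientations are given as [roll, pitch, yaw] about the fixed x, y, z axes, in that order (R = Rz(yaw) Ry(pitch) Rx(roll)).
In Python, from workcell import get_state, snapshot, hand_in gives the robot as it stands.
- The arm moves only by the shell command python3 -m inch 'ROWS'. ROWS is JSON, a list of rows, each a list of 3 entries, a list of its own where there are three numbers: the turn, a rotation vector about the tool's x, y, z in units of 2 rad (1.0 is 2 rad), then the shift along the tool's x, y, z in units of 300 mm (1.0 is 300 mm), then the opening, from 0 (shut) to 1 (fully open). In form: [[[ax, ay, az], [x, y, z], claw], ...]. A call has 1 to 5 rows; each row is the pose to reach, as a shift and turn from the pose commanded when the call began, along the tool's axes at that moment; what a row does not reach only later rows make up. A row lasts 1/10 s, in which the tool goes at most 50 mm and 8.59 degrees, less where a joint would pass 70% of its speed; a pose out of reach is approached as far as the arm can. A call with a number of a shift or a turn outside -1 to 1 is refused whole. A call with a gripper value outside its range is refused whole. The fingers move at their own pace and stop on an object; the grip force is fixed at half the most. Time passes only in rows, so rows that repeat a pose let the fingers close. It gives the time, the measured TCP pose, the force and the opening at its end, in the units of the state.
- get_state(): the state, without advancing time (a new reading comes with each control period).
- snapshot(name): name is "scene" or "top" or "wrist"; returns a dict with "color" (420x560x3 uint8, red, green, blue), "camera_matrix" (3x3 intrinsics, pixels), "position" and "orientation" of the camera in the world. Camera axes: x right, y up, looking along -z (the intrinsics and any distortion apply to the point x, -y, -z); pixel columns grow to the right and rows downward; lengths in m; the calibration is good to about 2 mm. A picture is of the moment at which its call begins. There is no depth.
- hand_in(): hands the job in, once; it reports no verdict.
The state is a dict: "t": time; "q": joint angles; "joint_velocities": joint speeds; "effort": joint torques, N m; "eef_pos": TCP position; "tool_rot": TCP orientation; "force": force on the tool from outside, world axes, zero at the start; "moment": the same for the moment, N m; "opening": opening from 0.0 (shut) to 1.0 (fully open).
Only numpy, scipy, OpenCV 4.12 (cv2) and the standard library are available. Lean on these libraries where they do the work, as an engineer would, in place of code of your own. Each camera call takes 0.05 s, during which the arm holds its last target. There are 200 camera calls.

## Working session

There is one attempt and no reset: what is moved stays moved. The work goes in short steps, Python scripts to look and compute and a shell command to move; the robot and the scene stay as the last step left them, time stands still between calls to the robot, and variables do not carry over. Pictures are saved under pics/ and viewed, about 8 in all and at most 12, crops included, and the job is handed in when it is done.

```bash
mkdir -p pics; ls; cat > h.py <<'E'
import numpy as np, cv2
from workcell import get_state, snapshot
from scipy.spatial.transform import Rotation as R
def cam(s):
    o=np.array(s["orientation"],float)
    if o.shape==(3,3): return o
    return R.from_euler('xyz',o,degrees=True).as_matrix()
def ray(s,u,v):
    K=np.array(s["camera_matrix"]); d=np.linalg.solve(K,[u,v,1.0])
    return np.array(s["position"]), cam(s)@np.array([d[0],-d[1],-d[2]])
def onz(s,u,v,z):
    p,d=ray(s,u,v); return p+d*(z-p[2])/d[2]
def proj(s,P):
    c=cam(s).T@(np.array(P)-s["position"]); x=np.array(s["camera_matrix"])@[c[0],-c[1],-c[2]]; return x[:2]/x[2]
def two(s1,uv1,s2,uv2):
    p,d=ray(s1,*uv1);q,e=ray(s2,*uv2)
    t=np.linalg.lstsq(np.c_[d,-e],q-p,rcond=None)[0]
    a,b=p+d*t[0],q+e*t[1]; return (a+b)/2,np.linalg.norm(a-b)
def shot(n,f):
    s=snapshot(n); cv2.imwrite(f"pics/{f}.png",s["color"][:,:,::-1]); np.save(f"pics/{f}.npy",s,allow_pickle=True); return s
def load(f): return np.load(f"pics/{f}.npy",allow_pickle=True).item()
E
python3 - <<'E'
from h import *
for n in("scene","top","wrist"):
    s=shot(n,n+"0"); print(n,s["position"],s["orientation"],s["camera_matrix"],[k for k in s])
print(get_state())
a=cv2.imread("pics/scene0.png")
E
```

```text
pics
scene [1.53782588 0.10938148 0.77258796] [54.57279082 -0.74749228 96.5599381 ] [[541.44410536   0.         283.80278709]
 [  0.         541.44410536 207.87649889]
 [  0.           0.           1.        ]] ['color', 'camera_matrix', 'position', 'orientation']
top [0.35596934 0.00654822 1.23147917] [  9.51116733  -0.2786751  -88.88148435] [[462.58214998   0.         273.83786463]
 [  0.         462.58214998 205.41262523]
 [  0.           0.           1.        ]] ['color', 'camera_matrix', 'position', 'orientation']
wrist [ 0.24177963 -0.58015086  0.37339609] [-15.37997846   0.0811059  -73.51400617] [[323.58249335   0.         281.41116081]
 [  0.         323.58249335 210.35420172]
 [  0.           0.           1.        ]] ['color', 'camera_matrix', 'position', 'orientation']
{'t': 0.15, 'q': array([71.13073131, 23.94035242, -0.59034881, 92.47708587,  0.26797496,
       63.63670568, -3.03545017]), 'joint_velocities': array([-0.02141327, -0.09105173,  0.02954757, -0.11825606, -0.0173399 ,
        0.08667078,  0.0391681 ]), 'effort': array([ 7.46087444e-04, -8.64745688e+01,  6.79378062e-01, -4.35058486e+01,
        1.91669050e-02,  5.71904413e-03,  1.57286700e-04]), 'eef_pos': array([ 0.17734783, -0.59904192,  0.2308059 ]), 'tool_rot': array([ 1.79996763e+02,  5.26697352e-02, -7.35074008e+01]), 'force': array([ 0.21519952, -0.13232405,  0.23775312]), 'moment': array([ 0.00834022,  0.0061714 , -0.02450015]), 'opening': 1.003999018401798}
```

View pics/scene0.png

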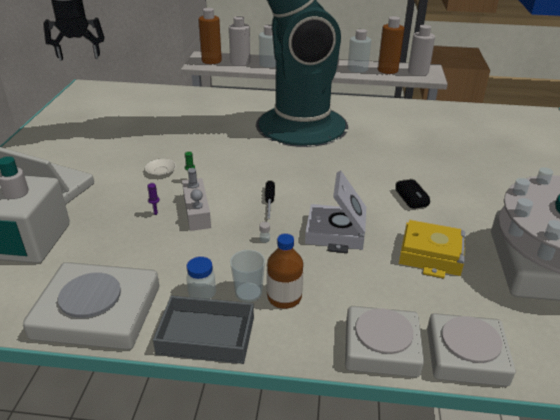

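View pics/top0.png

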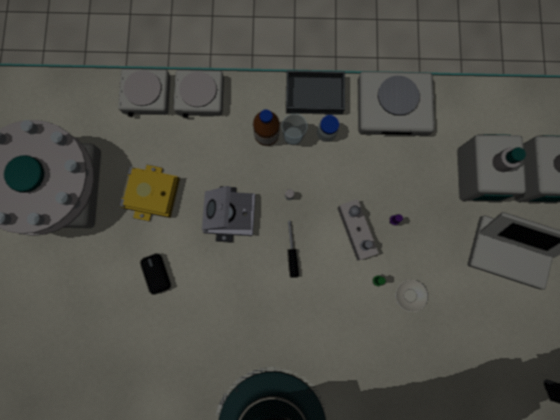

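```bash
python3 - <<'E'
from h import *
t=load("top0");s=load("scene0")
def up(im,x,y,w,h,k): return cv2.resize(im[y:y+h,x:x+w],None,fx=k,fy=k,interpolation=cv2.INTER_CUBIC)
a=cv2.imread("pics/top0.png");b=cv2.imread("pics/scene0.png")
A=up(a,190,175,80,75,5);B=up(a,330,190,80,75,5);C=up(b,295,165,80,95,4);D=up(b,170,150,80,95,4)
D=cv2.copyMakeBorder(D,0,0,0,80,0);C=cv2.copyMakeBorder(C,0,0,0,80,0)
A=A[:,:];im=np.vstack([np.hstack([A,B])[:375,:800],np.hstack([C,D])[:,:800]])
im=cv2.convertScaleAbs(im,alpha=1.4); print(im.shape)
cv2.imwrite("pics/z1.png",cv2.resize(im,None,fx=600/im.shape[0],fy=600/im.shape[0]))
for n,u,v,z in(("earx+",227,188,.008),("earx-",225,238,.008),("rackTopA",352,206,.046),("B",372,252,.046),("edge-y",253,212,.034)): print(n,onz(t,u,v,z))
E
```

```text
(755, 800, 3)
earx+ [0.60608029 0.13184799 0.008     ]
earx- [0.47088812 0.13224454 0.008     ]
rackTopA [ 0.55724967 -0.19856008  0.046     ]
B [ 0.43896247 -0.24874885  0.046     ]
edge-y [0.53808447 0.05884236 0.034     ]
```

View pics/z1.png

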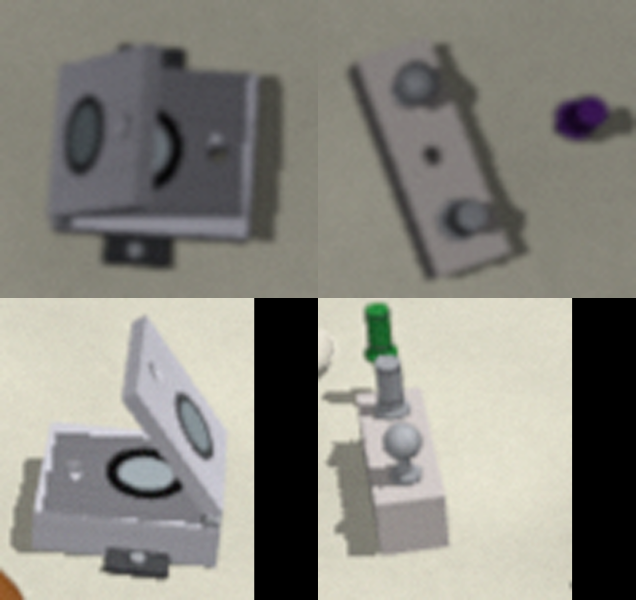

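```bash
python3 - <<'E'
from h import *
t=load("top0");s=load("scene0")
print("pintop",two(s,(192.3,170.5),t,(368.2,243.8)),"ball",two(s,(196.4,194.7),t,(354.9,210.9)))
print("lowhole",onz(t,244.6,210.7,.034),onz(s,318.6,218.5,.034),"uphole",two(s,(343.7,188),t,(220.7,206.2)))
k=3.975
for n,x,y,z in(("TFR",255,73,.034),("BR",245,222,.034),("earP",153,47,.008),("earM",138,265,.008),("hingeL",52,215,.034),("purple",575,118,.05)):
    o=(190,175) if x<318 else(250,190)
    print(n,onz(t,x/k+o[0],y/k+o[1],z))
print("green",onz(t,379,280,.05),"dish",onz(t,412,295,.01),"vial",onz(t,291,195,.045),"sd",onz(t,293,270,.02))
for n,x,y in(("freeA top",145,318),("freeB",127,397)):print(n,x/3.18+295,(y-298)/3.18+165)
st=get_state();print(st["eef_pos"])
E
```

```text
pintop (array([ 0.45579608, -0.22911016,  0.08819223]), np.float64(0.0028948541989132323)) ball (array([ 0.53936917, -0.19906875,  0.07658384]), np.float64(0.002855705038106416))
lowhole [0.54108148 0.08092539 0.034     ] [0.53637046 0.08425924 0.034     ] uphole (array([0.53724551, 0.13431554, 0.12262184]), np.float64(0.0010978506598370173))
TFR [0.58781273 0.05714954 0.034     ]
BR [0.48845283 0.06105298 0.034     ]
earP [0.60939963 0.12794565 0.008     ]
earM [0.46115717 0.13263355 0.008     ]
hingeL [0.49051955 0.18739077 0.034     ]
purple [ 0.52300658 -0.30767237  0.05      ]
green [ 0.36851966 -0.26447528  0.05      ] dish [ 0.33214248 -0.35873378  0.01      ] vial [ 0.58330513 -0.03960475  0.045     ] sd [ 0.39010648 -0.04842044  0.02      ]
freeA top 340.5974842767296 171.28930817610063
freeB 334.937106918239 196.1320754716981
[ 0.17734783 -0.59904192  0.2308059 ]
```

```bash
cat >> h.py <<'E'
def rows(target,yaw=None):
    st=get_state(); M=R.from_euler('xyz',st["tool_rot"],degrees=True).as_matrix()
    d=M.T@(np.array(target)-st["eef_pos"])/.3
    tz=0
    T=R.from_euler('xyz',[180,0,st["tool_rot"][2] if yaw is None else yaw],degrees=True).as_matrix()
    print("turn",np.round(R.from_matrix(M.T@T).as_rotvec()/2,4),"shift",np.round(d,3),"mm",round(np.linalg.norm(d)*300,1))
E
m='[[[0,0,0],[-0.46,-0.62,0],0],[[0,0,0],[-0.46,-0.62,0],0],[[0,0,0],[-0.46,-0.62,0],0],[[0,0,0],[-0.46,-0.62,0],0],[[0,0,0],[-0.46,-0.62,0],0]]'
echo; python3 -m inch '[[[0,0,0],[-0.46,-0.62,0],0],[[0,0,0],[-0.46,-0.62,0],0],[[0,0,0],[-0.46,-0.62,0],0],[[0,0,0],[-0.46,-0.62,0],0],[[0,0,0],[-0.46,-0.62,0],0]]'
python3 -m inch '[[[0,0,0],[-0.46,-0.62,0],0],[[0,0,0],[-0.46,-0.62,0],0],[[0,0,0],[-0.46,-0.62,0],0],[[0,0,0],[-0.46,-0.62,0],0],[[0,0,0],[-0.46,-0.62,0],0]]'
python3 - <<'E'
from h import *
rows([.456,-.229,.231],-70)
E
```

```text
t: 0.65
eef_pos: [0.3185, -0.4111, 0.2313]
tool_rot: [-180.0, 0.0, -73.4]
force: [0.1, -0.3, -0.1]
opening: 0.146
t: 1.15
eef_pos: [0.4574, -0.2257, 0.2314]
tool_rot: [-180.0, 0.0, -73.3]
force: [0.2, -0.8, -0.5]
opening: 0.001
turn [-0.0003  0.0002 -0.0292] shift [0.009 0.008 0.001] mm 3.6
```

```bash
python3 - <<'E'
from h import *
s=shot("wrist","w1"); print(s["position"],s["orientation"])
for n,P in(("pintop",[.456,-.229,.091]),("ball",[.539,-.199,.076])):print(n,proj(s,P))
E
```

```text
[ 0.52174322 -0.20659155  0.37408253] [-1.53433586e+01  4.08347419e-02 -7.33460401e+01]
pintop [284.5528864 201.5023775]
ball [278.98863042  99.34823698]
```

View pics/w1.png

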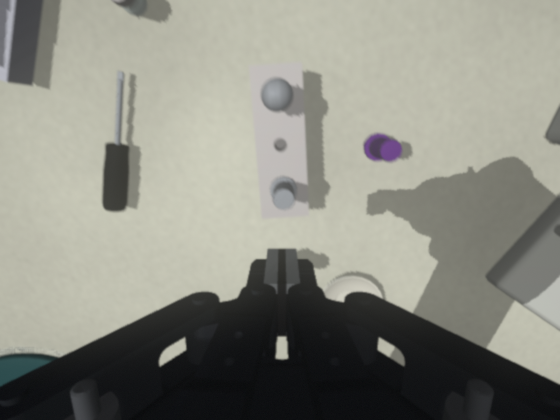

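```bash
python3 - <<'E'
from h import *
s=load("w1")
print("head",onz(s,284.5,199.5,.091),"ball",onz(s,277,94.5,.077),"mid",onz(s,280,144.5,.046))
rows([.542,.24,.20],-85)
E
```

```text
head [ 0.45775984 -0.22841898  0.091     ] ball [ 0.54226656 -0.19623983  0.077     ] mid [ 0.50017666 -0.21133215  0.046     ]
turn [-0.0008  0.0007  0.1037] shift [-1.395 -0.71   0.108] mm 470.6
```

```bash
python3 -m inch '[[[0,0,0.163],[-0.7,-0.355,0],0],[[0,0,0.163],[-0.7,-0.355,0],0],[[0,0,0.163],[-0.7,-0.355,0],0],[[0,0,0.163],[-0.7,-0.355,0],0],[[0,0,0.163],[-0.7,-0.355,0],0]]'
python3 - <<'E'
from h import *
rows([.542,.24,.20],-92)
E
```

```text
t: 1.7
eef_pos: [0.4981, 0.0039, 0.2314]
tool_rot: [-180.0, -0.0, -92.2]
force: [1.1, -0.0, -0.1]
opening: -0.002
turn [-0.0001 -0.0001 -0.0019] shift [-0.792 -0.116  0.105] mm 242.2
```

```bash
python3 -m inch '[[[0,0,0],[-0.79,-0.116,0.1],0],[[0,0,0],[-0.79,-0.116,0.1],0],[[0,0,0],[-0.79,-0.116,0.1],0],[[0,0,0],[-0.79,-0.116,0.1],0],[[0,0,0],[-0.79,-0.116,0.1],0]]'
python3 - <<'E'
from h import *
s=shot("wrist","w2"); print(s["position"],s["orientation"]); rows([.542,.22,.12],-92)
for P in([.539,.082,.034],[.5425,.182,.034],[.5372,.134,.1226]): print(proj(s,P))
E
```

```text
t: 2.2
eef_pos: [0.5418, 0.2402, 0.2008]
tool_rot: [180.0, 0.0, -92.1]
force: [-0.4, -1.3, 1.1]
opening: -0.004
[0.60902354 0.23757373 0.34341533] [-1.54083818e+01  3.75640045e-02 -9.21431099e+01]
turn [0.0008 0.0016 0.0014] shift [ 0.089 -0.006  0.267] mm 84.3
[443.88625847 189.48369545]
[341.15321903 189.71363913]
[430.45522674 219.89695205]
```

View pics/w2.png

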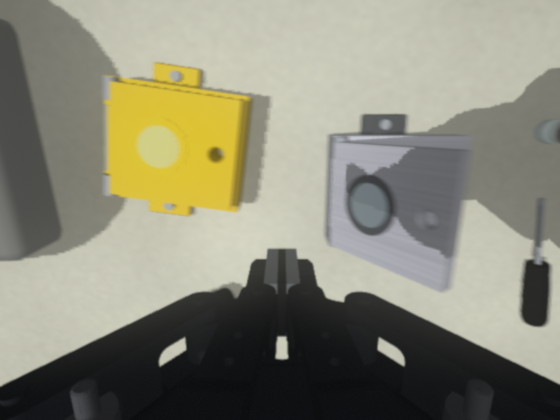

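```bash
python3 -m inch '[[[0,0,0],[0.08,0,0.13],0],[[0,0,0],[0.09,0,0.27],0],[[0,0,0],[0.13,0,0.27],0],[[0,0,0],[0.2,0,0.27],0],[[0,0,0],[0.24,0,0.27],0]]'
python3 - <<'E'
from h import *
rows([.541,.132,.101],-92); rows([.541,.1125,.076],-92); rows([.541,.104,.053],-92)
E
```

```text
t: 2.75
eef_pos: [0.5398, 0.164, 0.1218]
tool_rot: [-180.0, -0.0, -92.2]
force: [0.3, 0.7, 0.0]
opening: -0.001
turn [-0.0004 -0.0001 -0.0022] shift [ 0.106 -0.008  0.069] mm 38.1
turn [-0.0004 -0.0001 -0.0022] shift [ 0.171 -0.011  0.153] mm 68.9
turn [-0.0004 -0.0001 -0.0022] shift [ 0.2   -0.012  0.229] mm 91.2
```

```bash
python3 -m inch '[[[0,0,0],[0.05,-0.01,0.03],0],[[0,0,0],[0.106,-0.01,0.069],0],[[0,0,0],[0.14,-0.01,0.11],0],[[0,0,0],[0.175,-0.01,0.153],0],[[0,0,0],[0.175,-0.01,0.153],0]]'
python3 - <<'E'
from h import *
rows([.541,.104,.053],-92)
E
```

```text
t: 3.25
eef_pos: [0.539, 0.1112, 0.0721]
tool_rot: [179.8, -0.1, -92.3]
force: [0.1, 0.3, 0.1]
opening: -0.0
turn [ 0.0018 -0.0006 -0.0024] shift [ 0.024 -0.008  0.064] mm 20.5
```

```bash
python3 -m inch '[[[0,0,0],[0.01,-0.008,0.03],0],[[0,0,0],[0.025,-0.008,0.06],0],[[0,0,0],[0.025,-0.008,0.065],0]]'
python3 - <<'E'
from h import *
s=shot("top","t2");w=shot("scene","s2")
a=cv2.imread("pics/t2.png")[165:265,180:280];b=cv2.imread("pics/s2.png")[165:265,290:390]
cv2.imwrite("pics/z2.png",cv2.resize(np.hstack([a,b]),None,fx=4,fy=4,interpolation=cv2.INTER_CUBIC))
E
```

```text
t: 3.55
eef_pos: [0.5419, 0.1051, 0.0537]
tool_rot: [179.9, -0.0, -92.2]
force: [0.1, -0.9, 1.0]
opening: -0.0
```

View pics/z2.png

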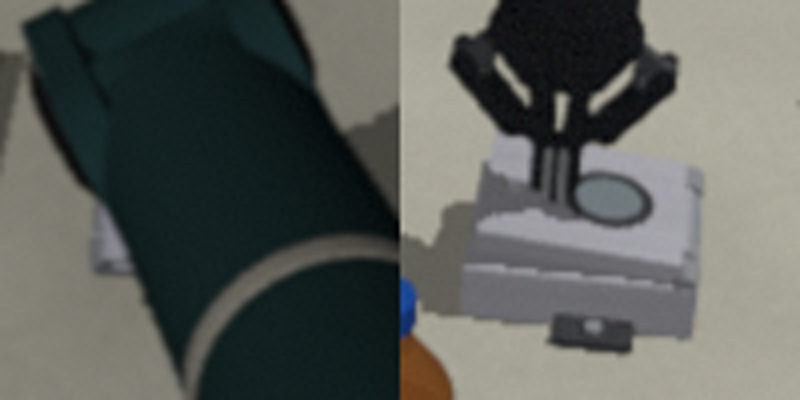

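```bash
python3 -m inch '[[[0,0,0],[0,0,0.01],0],[[0,0,0],[0.01,0,0.02],0],[[0,0,0],[0.01,0,0.02],0]]'
python3 -m inch '[[[0,0,0],[0,0,-0.25],0],[[0,0,0],[0.2,0,-0.45],0],[[0,0,0],[0.2,0.1,-0.55],0],[[0,0,0],[0.2,0.1,-0.55],0]]'
python3 - <<'E'
from h import *
w=shot("wrist","w3");s=shot("scene","s3")
print(w["position"],w["orientation"])
for P in([.539,.082,.046],[.5425,.182,.046]): print(proj(w,P))
a=cv2.imread("pics/w3.png");b=cv2.imread("pics/s3.png")[165:265,290:390]
cv2.imwrite("pics/z3.png",np.hstack([cv2.resize(b,(400,400),interpolation=cv2.INTER_CUBIC),a[:400,160:560]]))
E
```

```text
t: 3.95
eef_pos: [0.5427, 0.1034, 0.0492]
tool_rot: [-179.9, 0.1, -92.1]
force: [-0.4, 3.7, 4.1]
opening: 0.0
t: 4.35
eef_pos: [0.5096, 0.0426, 0.2163]
tool_rot: [-179.9, -0.0, -92.2]
force: [0.8, -0.0, -0.1]
opening: 0.001
[0.57652165 0.03991429 0.35905004] [-1.52842028e+01  1.15887285e-02 -9.22377420e+01]
[239.42214642 163.96470985]
[135.80668221 164.38491678]
```

View pics/z3.png

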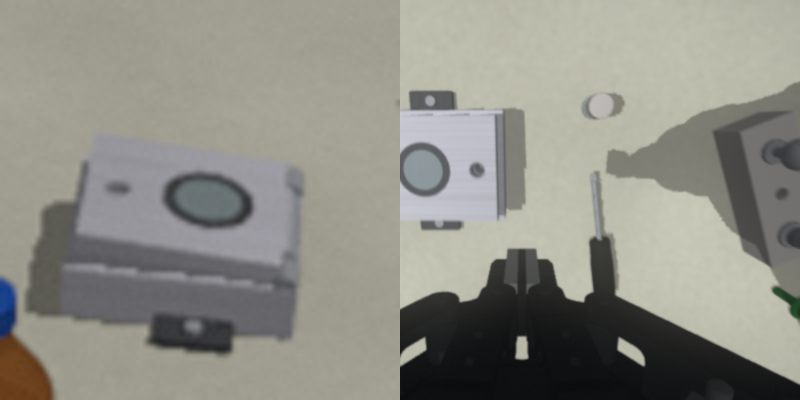

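```bash
python3 - <<'E'
from h import *
w=load("w3");s=load("s3")
g=cv2.cvtColor(w["color"],cv2.COLOR_RGB2GRAY)[158:184,224:250]
m=(g<110).astype(np.uint8); n,_,st,c=cv2.connectedComponentsWithStats(m)
for i in range(1,n):
  print(st[i],c[i]+[224,158])
print(onz(w,237,170,.052),onz(s,319.5,211.75,.052),two(w,(237,170),s,(319.5,211.75)))
rows([.4578,-.2284,.15],-69)
E
```

```text
[ 7  6 12 12 83] [236.22891566 169.24096386]
[0.53409352 0.0839153  0.052     ] [0.53469879 0.08530011 0.052     ] (array([0.53388901, 0.0846576 , 0.05125435]), np.float64(0.0012703920498484517))
turn [-0.0028 -0.001  -0.2034] shift [0.908 0.141 0.226] mm 283.8
```

```bash
python3 -m inch '[[[0,0,-0.203],[0.8,0.125,0],0.5],[[0,0,-0.203],[0.8,0.125,0],0.5],[[0,0,-0.203],[0.8,0.125,0],0.5],[[0,0,-0.203],[0.8,0.125,0.1],0.5],[[0,0,-0.203],[0.8,0.125,0.2],0.5]]'
python3 -m inch '[[[0,0,0],[0.1,0.04,0],0.5],[[0,0,0],[0.1,0.04,0],0.5],[[0,0,0],[0.1,0.04,0],0.5]]'
python3 - <<'E'
from h import *
w=shot("wrist","w4");print(get_state()["eef_pos"],get_state()["tool_rot"])
rows([.4578,-.2284,.15],-69)
for P in([.4578,-.2284,.091],[.5423,-.1962,.077],[.4578,-.2284,.051]): print(proj(w,P))
cv2.imwrite("pics/z4.png",cv2.resize(cv2.imread("pics/w4.png")[40:340,140:440],None,fx=2,fy=2))
E
```

```text
t: 4.95
eef_pos: [0.4694, -0.169, 0.1743]
tool_rot: [-179.9, -0.2, -68.9]
force: [0.9, -0.5, -0.8]
opening: 0.499
t: 5.25
eef_pos: [0.4686, -0.1987, 0.173]
tool_rot: [180.0, 0.0, -69.0]
force: [0.1, 0.6, 0.5]
opening: 0.499
[ 0.46883802 -0.19795461  0.1732502 ] [ 1.79997825e+02  3.43142812e-02 -6.88906636e+01]
turn [0.     0.0003 0.001 ] shift [0.081 0.071 0.077] mm 39.9
[313.53873987 244.27519147]
[315.38669363 117.62695499]
[309.13668485 227.24458288]
```

View pics/z4.png

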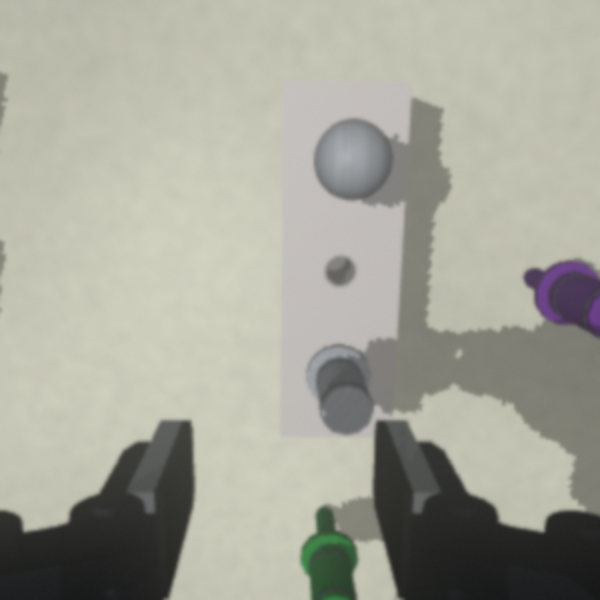

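```bash
python3 -m inch '[[[0,0,0],[0.081,0.071,0.02],0.5],[[0,0,0],[0.081,0.071,0.077],0.5],[[0,0,0],[0.081,0.071,0.2],0.5],[[0,0,0],[0.081,0.071,0.3],0.5],[[0,0,0],[0.081,0.071,0.37],0.5]]'
python3 - <<'E'
from h import *
rows([.4578,-.2284,.0525],-69)
E
```

```text
t: 5.8
eef_pos: [0.4575, -0.2274, 0.0609]
tool_rot: [180.0, 0.1, -68.8]
force: [0.3, -0.0, -0.1]
opening: 0.496
turn [0.0002 0.0006 0.0017] shift [0.004 0.    0.028] mm 8.5
```

```bash
python3 -m inch '[[[0,0,0],[0.003,0,0.03],0.5],[[0,0,0],[0.003,0,0.03],0.5],[[0,0,0],[0.003,0,0.03],0],[[0,0,0],[0.003,0,0.03],0],[[0,0,0],[0.003,0,0.03],0]]'
python3 -m inch '[[[0,0,0],[0,0,0],0],[[0,0,0],[0,0,0],0]]'
python3 - <<'E'
from h import *
print(get_state()["eef_pos"],get_state()["tool_rot"],get_state()["force"])
E
```

```text
t: 6.3
eef_pos: [0.4585, -0.2296, 0.0548]
tool_rot: [-179.9, -0.0, -68.9]
force: [-1.6, 4.0, 6.1]
opening: 0.218
t: 6.5
eef_pos: [0.4585, -0.2295, 0.0548]
tool_rot: [-179.9, -0.0, -68.9]
force: [-1.9, 4.9, 6.0]
opening: 0.217
[ 0.45848714 -0.22954721  0.05477531] [-1.79934068e+02 -4.30206861e-02 -6.88988521e+01] [-1.91230366  4.93641146  6.04415926]
```

```bash
python3 -m inch '[[[0,0,0],[0,0,-0.03],0],[[0,0,0],[0,0,-0.1],0],[[0,0,0],[0,0,-0.2],0],[[0,0,0],[0,0,-0.33],0],[[0,0,0],[0,0,-0.43],0]]'
python3 - <<'E'
from h import *
print(get_state()["opening"])
rows([.5345,.0845,.175],-92)
E
```

```text
t: 7.0
eef_pos: [0.4582, -0.23, 0.1858]
tool_rot: [-179.9, -0.1, -68.9]
force: [0.4, -0.8, -0.7]
opening: 0.215
0.21471169614921554
turn [-0.0009 -0.0007  0.2014] shift [-0.887 -0.614  0.035] mm 323.8
```

```bash
python3 -m inch '[[[0,0,0.1],[-0.65,-0.45,0],0],[[0,0,0.2],[-0.65,-0.45,0],0],[[0,0,0.2],[-0.65,-0.45,0],0],[[0,0,0.2],[-0.65,-0.45,0],0],[[0,0,0.2],[-0.65,-0.45,0],0]]'
python3 - <<'E'
from h import *
rows([.5345,.0845,.14],-92)
E
```

```text
t: 7.5
eef_pos: [0.5122, -0.0057, 0.184]
tool_rot: [-179.9, -0.0, -91.9]
force: [0.8, -1.5, -1.1]
opening: 0.221
turn [-0.0009 -0.0002  0.0006] shift [-0.303 -0.064  0.147] mm 102.8
```

```bash
python3 -m inch '[[[0,0,0],[-0.16,-0.034,0],0],[[0,0,0],[-0.303,-0.064,0.03],0],[[0,0,0],[-0.303,-0.064,0.147],0],[[0,0,0],[-0.303,-0.064,0.147],0],[[0,0,0],[-0.303,-0.064,0.147],0]]'
python3 - <<'E'
from h import *
w=shot("wrist","w5");s=shot("scene","s5");st=get_state();print(st["eef_pos"],st["tool_rot"])
e=st["eef_pos"]
for z in(.0,-.008,-.048):print("tip pred",z,proj(w,e+[0,0,z]),proj(s,e+[0,0,z]))
print("hole",proj(w,[.5345,.0845,.052]),proj(s,[.5345,.0845,.052]))
a=cv2.resize(cv2.imread("pics/w5.png")[120:320,180:380],(600,600),interpolation=cv2.INTER_CUBIC)
b=cv2.resize(cv2.imread("pics/s5.png")[140:240,290:340],(200,400),interpolation=cv2.INTER_CUBIC)
im=np.zeros((600,800,3),np.uint8);im[:,:600]=a;im[:400,600:]=b;cv2.imwrite("pics/z5.png",im)
E
```

```text
t: 8.0
eef_pos: [0.5339, 0.0822, 0.1394]
tool_rot: [180.0, -0.0, -91.9]
force: [0.9, -0.6, 0.2]
opening: 0.214
[0.53468904 0.08200552 0.1402332 ] [-1.79889703e+02 -6.05807986e-03 -9.19287749e+01]
tip pred 0.0 [281.81048437 265.69151731] [320.06448911 178.86098154]
tip pred -0.008 [281.79117948 258.81843418] [319.87513719 181.94909132]
tip pred -0.048 [281.71691255 232.37733083] [318.95015355 197.0344998 ]
hole [278.30693071 214.72427706] [319.15426961 211.6721278 ]
```

View pics/z5.png

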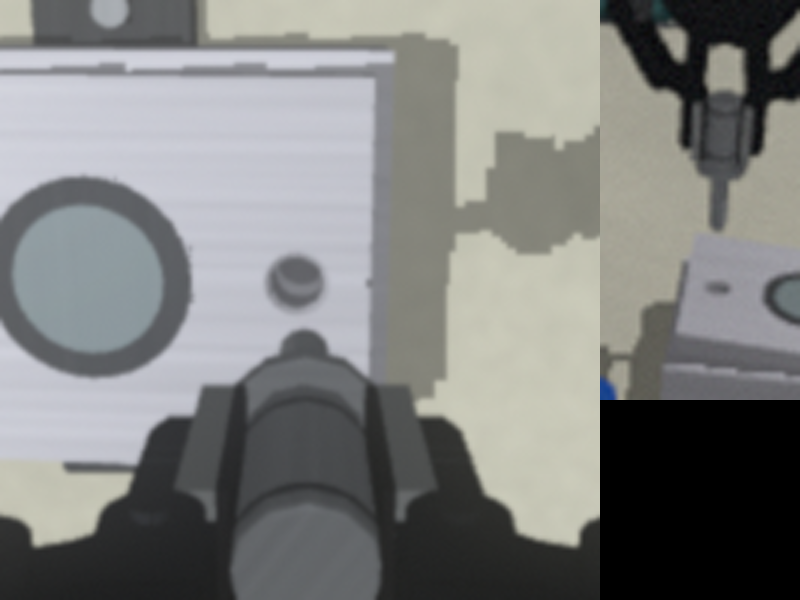

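```bash
python3 -m inch '[[[0,0,0],[-0.006,0,0.05],0],[[0,0,0],[-0.006,0,0.1],0],[[0,0,0],[-0.006,0,0.12],0],[[0,0,0],[-0.006,0,0.12],0]]'
python3 - <<'E'
from h import *
st=get_state();print(st["eef_pos"],st["tool_rot"]);w=shot("wrist","w6");s=shot("scene","s6");st=get_state();print(st["eef_pos"],st["tool_rot"],st["force"])
e=st["eef_pos"]
print("tip",proj(w,e-[0,0,.048]),proj(s,e-[0,0,.048]),"hole",proj(w,[.535,.0842,.052]))
a=cv2.resize(cv2.imread("pics/w6.png")[160:260,230:330],(600,600),interpolation=cv2.INTER_CUBIC)
b=cv2.resize(cv2.imread("pics/s6.png")[160:230,300:335],(200,400),interpolation=cv2.INTER_CUBIC)
im=np.zeros((600,800,3),np.uint8);im[:,:600]=a;im[:400,600:]=b;cv2.imwrite("pics/z6.png",im)
E
```

```text
t: 8.5
eef_pos: [0.5334, 0.0844, 0.1012]
tool_rot: [179.9, -0.0, -91.9]
force: [-0.6, 0.2, -1.4]
opening: 0.216
[0.53340766 0.08443398 0.10120107] [ 1.79883608e+02 -6.57036436e-03 -9.18545228e+01]
[0.53399323 0.084724   0.10236146] [ 1.79972470e+02  5.91531040e-03 -9.18424418e+01] [ 0.05306416 -0.1610579  -0.834708  ]
tip [280.97252544 232.70460044] [319.31909919 210.70902633] hole [281.76294215 229.89789309]
```

View pics/z6.png

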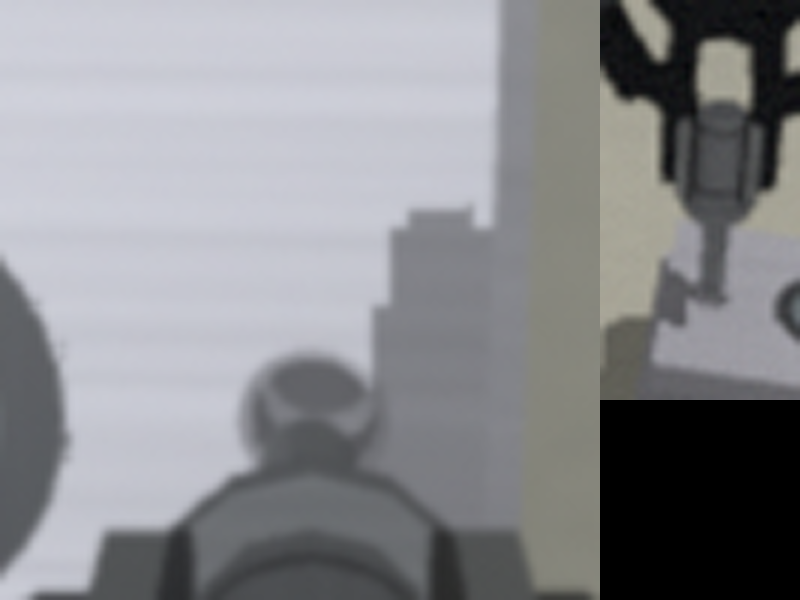

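```bash
python3 -m inch '[[[0,0,0],[0.003,-0.004,0],0],[[0,0,0],[0.003,-0.004,0.01],0],[[0,0,0],[0.003,-0.004,0.02],0],[[0,0,0],[0.003,-0.004,0.03],0]]'
python3 - <<'E'
from h import *
st=get_state();print(st["eef_pos"],st["tool_rot"],st["force"],st["moment"])
E
```

```text
t: 9.0
eef_pos: [0.5352, 0.0837, 0.0932]
tool_rot: [180.0, 0.0, -91.8]
force: [-0.9, 0.6, -1.0]
opening: 0.215
[0.53516593 0.08371629 0.09320572] [ 1.79998095e+02  2.29140602e-03 -9.18472873e+01] [-0.907262    0.59216794 -1.00049344] [-0.02421641 -0.00946272  0.01476865]
```

```bash
python3 -m inch '[[[0,0,0],[0,0,0.02],0],[[0,0,0],[0,0,0.03],0],[[0,0,0],[0,0,0.04],0],[[0,0,0],[0,0,0.05],0]]'
python3 -m inch '[[[0,0,0],[0,0,0.015],0],[[0,0,0],[0,0,0.03],0],[[0,0,0],[0,0,0.03],0]]'
```

```text
t: 9.4
eef_pos: [0.5352, 0.0837, 0.0782]
tool_rot: [180.0, 0.0, -91.8]
force: [1.5, -0.6, -1.0]
opening: 0.216
t: 9.7
eef_pos: [0.5351, 0.0836, 0.0688]
tool_rot: [180.0, -0.0, -91.9]
force: [1.9, -1.0, -3.1]
opening: 0.214
```

```bash
python3 -m inch '[[[0,0,0],[0,0,0.01],0],[[0,0,0],[0,0,0.02],0],[[0,0,0],[0,0,0.03],0],[[0,0,0],[0,0,0.03],0]]'
python3 -m inch '[[[0,0,0],[0,0,0.01],0],[[0,0,0],[0,0,0.02],0],[[0,0,0],[0,0,0.02],0]]'
```

```text
t: 10.1
eef_pos: [0.5353, 0.0835, 0.0603]
tool_rot: [-180.0, -0.0, -91.9]
force: [1.1, -2.0, 2.1]
opening: 0.218
t: 10.4
eef_pos: [0.5354, 0.0831, 0.0548]
tool_rot: [-180.0, -0.1, -91.9]
force: [-1.4, -5.8, 9.3]
opening: 0.218
```

```bash
python3 -m inch '[[[0,0,0],[0,0,0.005],0],[[0,0,0],[0,0,0.01],0],[[0,0,0],[0,0,0.01],0]]'
python3 -m inch '[[[0,0,0],[0,0,0.005],0],[[0,0,0],[0,0,0.005],0],[[0,0,0],[0,0,0.005],0]]'
```

```text
t: 10.7
eef_pos: [0.5358, 0.0831, 0.0539]
tool_rot: [-179.9, -0.1, -91.9]
force: [-17.3, -10.3, 56.2]
opening: 0.218
t: 11.0
eef_pos: [0.5366, 0.0831, 0.053]
tool_rot: [-179.8, -0.1, -91.9]
force: [-16.5, -11.2, 60.7]
opening: 0.215
```

```bash
python3 -m inch '[[[0,0,0],[0.001,0.002,-0.003],0],[[0,0,0],[0.001,0.003,-0.004],0],[[0,0,0],[0.001,0.003,-0.004],0]]'
python3 - <<'E'
from h import *
s=shot("scene","s7");w=shot("wrist","w7");st=get_state();print(st["eef_pos"],st["force"],st["opening"])
a=cv2.resize(cv2.imread("pics/w7.png")[120:320,180:380],(400,400),interpolation=cv2.INTER_CUBIC)
b=cv2.resize(cv2.imread("pics/s7.png")[165:255,295:375],(533,600),interpolation=cv2.INTER_CUBIC)
im=np.zeros((600,800,3),np.uint8);im[:,:533]=b;im[:400,533:]=a[:,60:327];cv2.imwrite("pics/z7.png",im)
E
```

```text
t: 11.3
eef_pos: [0.5362, 0.0831, 0.0534]
tool_rot: [-179.8, -0.0, -91.9]
force: [-4.2, -7.9, 38.5]
opening: 0.217
[0.53621975 0.08306695 0.05342396] [-3.05578157 -6.87511244 37.90752762] 0.22032442496279625
```

View pics/z7.png

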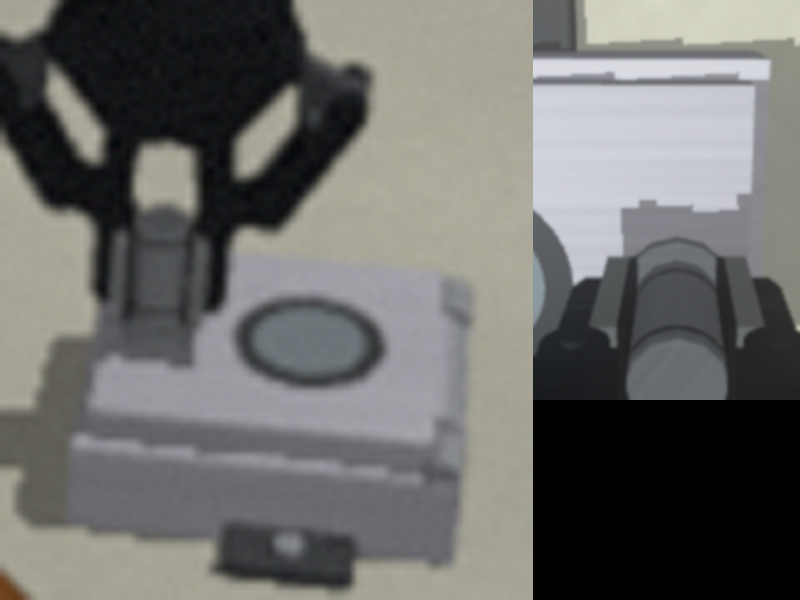

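```bash
python3 -m inch '[[[0,0,0],[0,0,0],0],[[0,0,0],[0,0,0],0],[[0,0,0],[0,0,0],0]]'
python3 - <<'E'
from h import *
from workcell import hand_in
s=load("s7");c=np.array([.5357,.0832,0]);Y=R.from_euler('z',-2,degrees=True).as_matrix()
for th in(0,.03,.06):
    q=lambda x:c+Y@[x,100-118*np.cos(th)+12*np.sin(th),.034+118*0+.118*np.sin(th)+.012*np.cos(th)] 
    f=lambda x:c+Y@np.array([x,.1-.118*np.cos(th)+.012*np.sin(th),.034+.118*np.sin(th)+.012*np.cos(th)])
    h=lambda x:c+Y@np.array([x,.1-.004,.046])
    print(th,"free corner",proj(s,f(.05)),"hinge corner",proj(s,h(.05)))
print("seen",90/6.667+295,405/6.667+165, 437/6.667+295,442/6.667+165)
st=get_state();print(st["force"],st["eef_pos"])
print(hand_in())
E
```

```text
t: 11.7
eef_pos: [0.5362, 0.0831, 0.0534]
tool_rot: [-179.8, -0.0, -91.9]
force: [-3.5, -6.4, 39.2]
opening: 0.215
0 free corner [308.11154125 226.40128071] hinge corner [359.91553932 231.64929917]
0.03 free corner [308.36008126 225.14730316] hinge corner [359.91553932 231.64929917]
0.06 free corner [308.65698123 223.89879161] hinge corner [359.91553932 231.64929917]
seen 308.49932503374833 225.74696265186742 360.54672266386683 231.29668516574174
[-3.52051345 -6.43572268 39.15376578] [0.5362342  0.08309576 0.05341321]
the job is handed in; nothing more can be done
None
```

I handed the job in at about 11.7 s. The upper half is swung down, the straight-headed pin is through both holes, and the gripper is still holding it and pressing with about 39 N. It was handed in without a verdict.

**Checks that the jig is shut:**
- **Force:** the flange met the raised half with the tool at about z = 0.0605. It then went down about 6 mm at under 10 N, the expected gap, and hit a hard stop with the force jumping to 56 N. I backed off from a peak of about 61 N. The last reading was steady at 39 N down, well above the 11 N needed.
- **Scene view:** the halves look parallel and closed. The free corner of the upper half appears at row 225.7. I predicted 226.4 for shut and 223.9 for open by 0.06 rad, so this points to shut but leaves about 0.016 rad, within pixel error.

**One disagreement:** the tool ended about 1.4 mm lower relative to the pin than when I gripped it. The fingers probably slid slightly down the head towards the flange. The grip still read about 18 mm.

I never touched the ball-headed pin or the other objects on purpose, but I took no last overview picture to confirm they had not moved.

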